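Set up the reference panel on its fold-out stand

ROBOT

A 6-joint arm with a two-finger parallel gripper is mounted at the origin on the work surface. World frame = base frame: x ahead of the robot, y to its left, z up, the work surface at z = 0. Lengths are in m, angles in rad, forces in N, time in s.
With the tool pointing down it reaches from about 0.225 to 0.875 m from the base axis. Payload 3.4 kg.
Tool frame: the origin (TCP) lies on the centre line of the jaws, within the pads' length; the fingertips stand 17 mm ahead of it and the grasp point (between the pads) lies 2 mm behind it (nose_length is the distance from the TCP to the fingertips, in m); z points along the fingers, y is the line along which they close (so a half turn about z gives the same grasp; the last joint's range is limited). The gripper opens to 85 mm and grips with 20 to 120 N. Pads are 22 mm wide; open, the fingers measure 114 mm over their backs; the gripper's body (76 mm by 85 mm) begins 54 mm behind the grasp point. The pads swing forward as they close: fully open they stand 13 mm farther back than shut.
Start: joints at [1.175, 0.276, 1.505, -0, 1.361, -0.121], TCP at [0.156, 0.553, 0.248] pointing down, gripper open.
Joint ranges: [-2.89, 2.89], [-0.75, 2.08], [0.22, 2.7], [-1.18, 4.32], [0.11, 2.71], [-2.7, 2.7]. Speed limits (rad/s): [2.57, 2.57, 3.14, 3.14, 3.14, 3.14].

INTERFACE

Orientations are given as a unit quaternion [w, x, y, z].
In Python, from rig import get_state, get_image, sign_off, find_in, place_of, nose_length gives the robot as it stands.
- The arm moves only by the tool apply_moves, never from a script. Its argument "deltas" is one flat list of numbers, 5 for each row, row after row: the finger opening in mm, from 0 to 85.4, then the shift along the tool's x, y, z in mm, then the turn about the tool's z in degrees. A call has 1 to 12 rows; each row is the pose to reach, as a shift and turn from the pose commanded when the call began, along the tool's axes at that moment; what a row does not reach only later rows make up. A row lasts 1/12 s, in which the tool goes at most 41.7 mm and 7.16 degrees, less where a joint would pass 70% of its speed; a pose out of reach is approached as far as the arm can. A call with a gripper value outside its range is refused whole. The fingers move at their own pace and stop on an object; "squeeze" is the grip in N (left out, the last holds). Time passes only in rows, so rows that repeat a pose let the fingers close. It gives the time, the measured TCP pose, the force, the opening and the grip force at its end, in the units of the state.
- get_state(): the state, without advancing time (a new reading comes with each control period).
- get_image(name): name is "scene" or "top" or "wrist"; returns a dict with "frame" (420x560x3 uint8, red, green, blue), "K" (3x3 intrinsics, pixels), "position" and "orientation" of the camera in the world. Camera axes: x right, y down, z forward; pixel columns grow to the right and rows downward; lengths in m; the calibration is good to about 2 mm. A picture is of the moment at which its call begins. There is no depth.
- sign_off(): hands the job in; it is judged then, once.
Trained networks look in a picture, given as the dict that the camera call returned (one of the last four; its "shot" number tells which), for a name from the list of things; names that differ only in an ending like _2 or _b are one class to them, and where a whole thing is asked for, a point or a joint stands for the part that bears it (a point fixed in the world has none). Each returns a list of dicts, best first, with "score" (0 to 1); they miss things now and then, are a little off and sometimes report something else, mostly with a low value. They report only what shows in the picture. A call takes as long as a camera call. They do not tell look-alikes from the thing itself.
- find_in(query, picture): "point" ([column, row] in pixels, amid what is visible of it).
- place_of(query, picture): "point" ([column, row] in pixels: a listed point, or the origin of a listed thing).
The state is a dict: "clock": time; "qpos": joint angles; "qd": joint speeds; "effort": joint torques, N m; "position": TCP position; "ee_rot": TCP orientation; "contact_force": force on the tool from outside, world axes, zero at the start; "moment": the same for the moment, N m; "width": finger opening in m; "gripper_force": force on a finger pad.
Only numpy, scipy, OpenCV 4.12 (cv2) and the standard library are available. Lean on these libraries where they do the work, as an engineer would, in place of code of your own. Each camera call takes 0.05 s, during which the arm holds its last target. There are 200 camera calls.

TASK

First swing the folded brace of the viewing stand up until it clicks into its end position. Then lift the tall white-faced reference panel out of the slotted holder and set it down gently on the stand's ledge, between the two end stops, leaning back on the brace with its white face to the front (away from the brace). Leave the short filter plate in the holder and the other things on the bench where they are.

Things in the scene. Friction and masses are not known exactly. Their poses are not given: they have to be found in the camera images.
- stand: Fixed aluminium viewing stand, base 120 x 170 x 12 mm (x -75 to +45). Origin on the bench below the brace's hinge; x to the front (ledge side), y along the hinge. Ledge: the base top, 12 mm high, before the hinge, up to a front lip (inner face x +23, top at 26 mm), between end stops (inner faces y -65, +65; 28 mm high). Hinge cheeks 44 mm high; plunger housing at x -44, y +70, 46 mm high.
- brace (a joint): Brace angle, rad: 0 = folded level, pointing to the stand's -x; grows as the free end swings up and over to the front; end position 1.31 (leaning back 15 degrees from upright). Hinge friction 0.05 N m: folded, it stays where left. From about 0.9 a spring plunger resists with up to about 0.45 N m; past about 1.18 it snaps the brace to its stop at 1.31 and holds it; short of 1.1 it pushes it back.
- brace_bar (a point): Centre of the brace's crossbar. The brace is a dark metal U: round crossbar 10 mm thick, 90 mm long along the stand's y, 95 mm from the hinge line; side rods 8 mm thick at y -45 and +45 run to the hinge. Free space under and on both sides of the bar: the base ends 20 mm short of it when folded.
- brace_hinge (a point): Point of the hinge line midway between the side rods, 36 mm above the bench, directly above the stand's origin. Axes turn with the brace.
- stand_seat (a point): Where the centre of the panel's underside is when the panel stands on the ledge, leaning on the brace (17 mm in front of the hinge line, 13 mm above the bench; 1 to 4 mm farther back is just as good). The panel then leans 15 to 17 degrees back from upright. Axes as the stand's.
- panel: Reference panel: flat black plate 8 mm thick, 110 mm wide, 170 mm high, 0.14 to 0.28 kg, with a white face on one side. Origin at the centre of its underside; x out of the white face (through the thickness), y along the width, z up the panel. It starts upright in one of the holder's two slots. In a light pinch it can swing about the fingers: grip firmly.
- filter_plate: Short filter plate: black, 8 mm thick, 110 mm wide, only 100 mm high, with a round amber window; stands in the other slot of the holder, to be left there. Origin at the centre of its underside, axes as the panel's.
- holder: Grey slotted holder, fixed, 110 x 134 mm, 32 mm high, origin at the centre of its underside. Two slots along its y at x -30 and +30 mm, 11 mm wide, 114 mm long, floor 8 mm above the bench (24 mm deep). The panel's white face points to the holder's +x.
- lens_mount: Bystander: lens in a round black ring of 44 mm on a steel post with a round foot of 52 mm, 86 mm high, standing. Origin at the centre of its underside.
- driver: Bystander: screwdriver with a black handle, 160 mm long, lying on the bench; origin under its middle.
- jar: Bystander: small closed jar, 44 mm in diameter, 50 mm high. Origin at the centre of its underside.
There are look-alikes about, which are no part of the job. What is shaped like the panel but brown, purple or red is not meant.

How it is judged:
On the way, in this order (a step that is already met when the one before it is completed fails the run):
1. the brace is in its end position (past 1.25 rad) while the panel is still in the holder (value of joint brace above 1.25 rad and distance of panel from where it was at the start of the episode below 0.02 m), for 0.2 s.
2. the panel has been lifted clear out of the holder (height (world z) of panel above 0.034 m and contact force between the fingers and panel above 0.5 N), for 0.1 s.
At the end, for the whole second after the job is handed in: Brace past 1.25 rad; panel at rest on the ledge (underside centre 8 to 25 mm before the hinge, within 14 mm of the middle, under 18 mm high), leaning back under 0.36 rad, crossbar 5 to 14 mm behind its middle plane, white face to the front; other things within 30 mm of their starts (value of joint brace above 1.25 rad and x of panel in the frame of stand between 0.008 and 0.025 m and y of panel in the frame of stand between -0.014 and 0.014 m and z of panel in the frame of stand below 0.018 m and angle between panel's own z axis and vertical below 0.36 rad and x of brace_bar in the frame of panel between -0.014 and -0.005 m and linear speed of panel below 0.02 m/s and distance of each of filter_plate, lens_mount, driver, jar from where it was at the start of the episode below 0.03 m); the robot touches nothing.
It fails at once if the panel is let fall (faster than 0.45 m/s with no finger on it) (linear speed of panel above 0.45 m/s and contact force between the fingers and panel below 0.1 N).
It fails at once if the panel is pressed on the stand with more than 30 N (contact force between panel and stand above 30 N).
It fails at once if the filter plate, lens mount, screwdriver or jar is moved by more than 30 mm (distance of any of filter_plate, lens_mount, driver, jar from where it was at the start of the episode above 0.03 m).
It also fails if it takes over 54 s, if anything falls off the work surface, if the arm or the gripper's body presses on something with over 40 N, if the wrist force passes 120 N, or if a joint passes its speed limit or range.

## Working session

There is one attempt and no reset: what is moved stays moved. The work goes in short steps, Python scripts to look and compute and a tool call to move; the robot and the scene stay as the last step left them, time stands still between calls to the robot, and variables do not carry over. Pictures are saved under pics/ and viewed, at most 10 in all, crops included, and the job is handed in when it is done.

Besides the shell and the picture viewer there is one more tool, called after "Request:" as name(argument=value, ...) on one line, values as JSON. apply_moves: Moves the arm, as the interface text tells. Its arguments: {"type":"object","properties":{"deltas":{"type":"array"},"squeeze":{"type":"number"}},"required":["deltas"]}

```bash
ls; mkdir -p pics; cat > h.py <<'E'
import numpy as np,cv2
from scipy.spatial.transform import Rotation as R
from rig import *
def rot(q): return R.from_quat([q[1],q[2],q[3],q[0]]).as_matrix()
def ray(im,p):
    d=np.linalg.inv(im["K"])@np.array([p[0],p[1],1.]); return np.array(im["position"]),rot(im["orientation"])@d
def atz(im,p,z):
    o,d=ray(im,p); return o+d*(z-o[2])/d[2]
def proj(im,X):
    c=rot(im["orientation"]).T@(np.array(X)-im["position"]); c=np.array(im["K"])@c; return c[:2]/c[2]
def tri(obs):
    A=np.zeros((3,3));b=np.zeros(3)
    for im,p in obs:
        o,d=ray(im,p);d=d/np.linalg.norm(d);M=np.eye(3)-np.outer(d,d);A+=M;b+=M@o
    return np.linalg.solve(A,b)
def save(im,n): cv2.imwrite("pics/"+n,im["frame"][:,:,::-1])
E
python3 - <<'E'
from h import *
s=get_state();print(s["clock"],s["position"],s["ee_rot"],nose_length)
a=get_image("scene");b=get_image("top")
cv2.imwrite("pics/a.png",cv2.resize(np.vstack([a["frame"],b["frame"]])[:,:,::-1],(448,672))[:,:]) if 0 else (save(a,"scene.png"),save(b,"top.png"))
np.set_printoptions(precision=3,suppress=True)
for n,im in(("scene",a),("top",b)):
    print(n,im["position"])
    for q in ["stand","brace_bar","brace_hinge","stand_seat","panel","filter_plate","holder","lens_mount","driver","jar"]:
        print(q,[(np.round(d["point"],1).tolist(),round(d["score"],2),atz(im,d["point"],{"brace_bar":.036,"brace_hinge":.036,"stand_seat":.013,"panel":.008,"filter_plate":.008}.get(q,0))) for d in place_of(q,im)[:3]])
E
```

```text
pics
0.0 [0.15583332 0.55297568 0.24744503] [-2.19298559e-04  1.36954492e-01  9.90576927e-01 -8.78042536e-04] 0.017
scene [1.117 0.288 0.529]
stand [([374.8, 283.1], 0.64, array([0.619, 0.167, 0.   ]))]
brace_bar [([386.2, 225.4], 0.86, array([0.495, 0.131, 0.036]))]
brace_hinge [([384.4, 270.4], 0.75, array([0.615, 0.177, 0.036]))]
stand_seat [([380.1, 287.0], 0.81, array([0.634, 0.181, 0.013])), ([229.9, 201.1], 0.22, array([ 0.596, -0.197,  0.013]))]
panel [([174.5, 180.8], 0.91, array([ 0.607, -0.365,  0.008])), ([275.3, 161.1], 0.8, array([ 0.382, -0.224,  0.008])), ([230.8, 199.3], 0.67, array([ 0.584, -0.205,  0.008]))]
filter_plate [([252.6, 186.2], 0.69, array([ 0.512, -0.198,  0.008]))]
holder [([238.9, 192.3], 0.58, array([ 0.543, -0.216,  0.   ]))]
lens_mount [([379.8, 272.2], 0.43, array([0.588, 0.164, 0.   ]))]
driver [([370.5, 362.2], 0.96, array([0.769, 0.226, 0.   ]))]
jar [([188.8, 254.5], 0.71, array([ 0.765, -0.158,  0.   ]))]
top [ 0.463 -0.078  0.896]
stand [([158.9, 206.1], 0.57, array([0.623, 0.17 , 0.   ]))]
brace_bar [([150.1, 196.1], 0.73, array([0.637, 0.177, 0.036]))]
brace_hinge [([150.0, 204.8], 0.67, array([0.62 , 0.177, 0.036]))]
stand_seat [([151.8, 198.6], 0.83, array([0.637, 0.181, 0.013]))]
panel [([383.7, 157.5], 0.69, array([ 0.712, -0.287,  0.008])), ([364.6, 328.2], 0.59, array([ 0.377, -0.231,  0.008])), ([433.0, 209.7], 0.58, array([ 0.602, -0.378,  0.008]))]
filter_plate [([344.7, 249.9], 0.88, array([ 0.526, -0.199,  0.008]))]
holder [([343.6, 240.0], 0.72, array([ 0.547, -0.199,  0.   ])), ([150.1, 198.7], 0.6, array([0.639, 0.188, 0.   ]))]
lens_mount [([232.5, 120.5], 0.56, array([0.801, 0.02 , 0.   ]))]
driver [([139.2, 135.8], 0.95, array([0.772, 0.214, 0.   ]))]
jar [([320.7, 135.3], 0.84, array([ 0.764, -0.162,  0.   ]))]
```

View pics/scene.png

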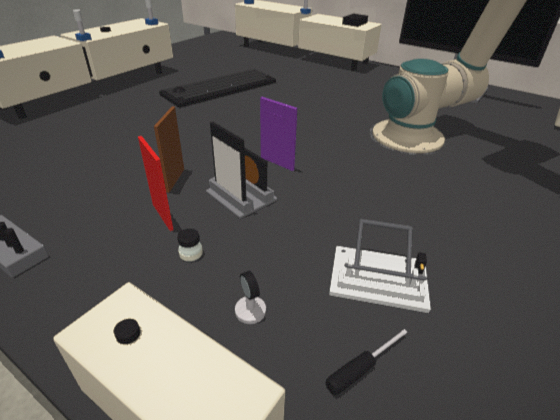

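View pics/top.png

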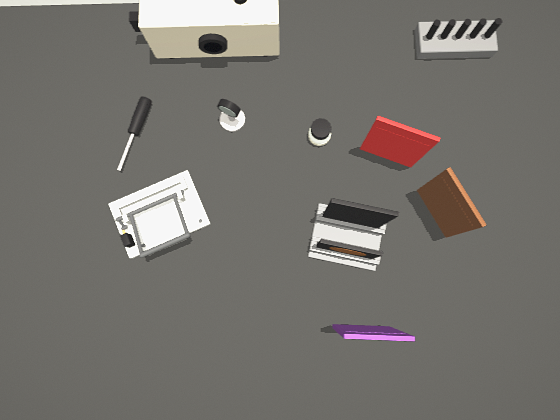

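```bash
cat >> h.py <<'E'
def T(x,y,yaw): 
    c,s=np.cos(yaw),np.sin(yaw)
    return lambda P:(np.array([[c,-s,0],[s,c,0],[0,0,1]])@np.atleast_2d(P).T).T+[x,y,0]
def box(x0,x1,y0,y1,z): return [[x0,y0,z],[x1,y0,z],[x1,y1,z],[x0,y1,z]]
def crop(im,polys,c,k,w=400,h=300):
    M=np.array([[k,0,w/2-k*c[0]],[0,k,h/2-k*c[1]]]);o=cv2.warpAffine(im["frame"][:,:,::-1].copy(),M,(w,h),flags=cv2.INTER_CUBIC)
    for P,col in polys:
        q=np.array([M@[*proj(im,p),1] for p in P]);cv2.polylines(o,[np.round(q*16).astype(int)],True,col,1,cv2.LINE_AA,4)
    return o
E
python3 - <<'E'
from h import *
a=get_image("scene");b=get_image("top")
S=T(.619,.177,np.radians(23));H=T(.545,-.201,np.radians(-10))
G=(0,255,0);M=(255,0,255)
st=[(S(box(-.075,.045,-.085,.085,.012)),G),(S([[0,-.045,.036],[-.095,-.045,.036],[-.095,.045,.036],[0,.045,.036]]),M)]
ho=[(H(box(-.055,.055,-.067,.067,.032)),G),(H([[.03,-.055,.008],[.03,.055,.008],[.03,.055,.178],[.03,-.055,.178]]),M)]
f=lambda n:np.vstack([np.hstack([crop(b,st*n,(158,213),3.3),crop(a,st*n,(382,265),3)]),np.hstack([crop(b,ho*n,(350,235),3.3),crop(a,ho*n,(242,170),2.6)])])
cv2.imwrite("pics/c0.png",f(1))
np.savez("im.npz",a=a,b=b)
E
```

```text
(no output)
```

View pics/c0.png

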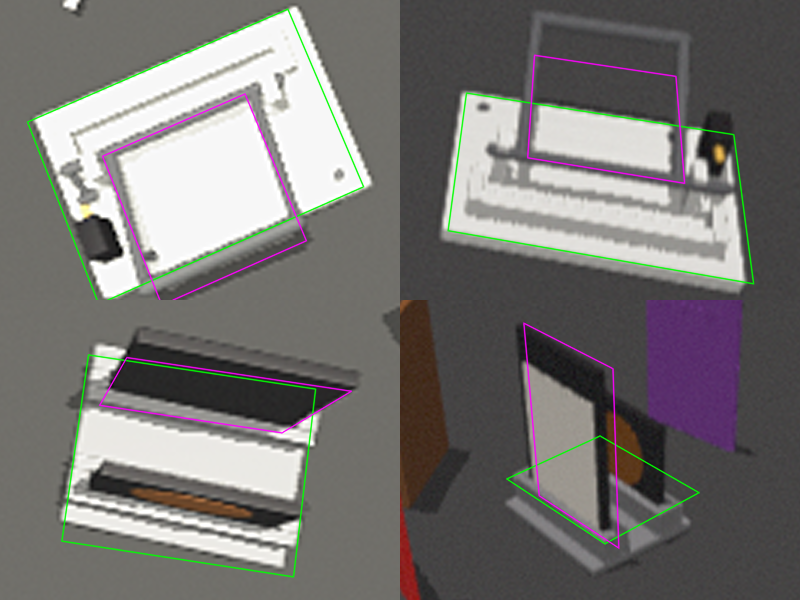

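```bash
cat > fit.py <<'E'
from h import *
from scipy.optimize import least_squares
z=np.load("im.npz",allow_pickle=True);a=z["a"].item();b=z["b"].item()
def px(p,c,k,o=(0,0)): return (np.array(p,float)-o-(200,150))/k+c
t=lambda *p:px(p,(158,213),3.3); s=lambda *p:px(p,(382,265),3,(400,0))
O=[(b,t(29,122),[.045,.085,.012]),(b,t(297,9),[.045,-.085,.012]),(b,t(371,186),[-.075,-.085,.012]),
(a,s(750,282),[.045,.085,.012]),(a,s(445,230),[.045,-.085,.012]),(a,s(463,93),[-.075,-.085,.012]),(a,s(735,132),[-.075,.085,.012])]
def res(v):
    return np.concatenate([proj(i,T(*v)(P)[0])-p for i,p,P in O])
r=least_squares(res,[.619,.177,.4]);print("stand",r.x,np.degrees(r.x[2]),np.round(r.fun.reshape(-1,2),1).tolist())
S=r.x
O2=[(a,s(612,27)),(b,t(222,252))]
for th in (0,.15,.3,.45):
    P=T(*S)([[-.095*np.cos(th),0,.036+.095*np.sin(th)]])[0]; print(th,P,[(proj(i,P)-p).round(1) for i,p in O2])
t=lambda *p:px(p,(350,235),3.3,(0,300)); s=lambda *p:px(p,(242,170),2.6,(400,300))
O=[(b,t(136,329),[-.004,.055,.17]),(b,t(358,372),[-.004,-.055,.17]),(b,t(354,388),[.004,-.055,.17]) ,(a,s(524,326),[.004,-.055,.17]),(a,s(601,372),[.004,.055,.17])]
O[0]=(b,t(138,328),[.004,.055,.17]);O[1]=(b,t(358,372),[.004,-.055,.17]);O[2]=(b,t(354,388),[-.004,-.055,.17])
def res2(v): return np.concatenate([proj(i,T(*v[:3])(P)[0]+[0,0,v[3]])-p for i,p,P in O])
r=least_squares(res2,[.57,-.2,-.17,.008]);print("panel",r.x,np.degrees(r.x[2]),np.round(r.fun.reshape(-1,2),1).tolist())
E
python3 fit.py
```

```text
stand [0.61894697 0.17483655 0.39799819] 22.80361634502003 [[0.5, -0.3], [-1.7, 0.0], [-1.3, 0.3], [-0.3, -0.1], [-0.3, -0.6], [0.2, -0.7], [-1.5, 0.4]]
0 [0.5313723  0.13801704 0.036     ] [array([-3.5, 12.3]), array([4.6, 6.2])]
0.15 [0.53235567 0.13843048 0.05019662] [array([-2.1,  7.1]), array([2.5, 5.2])]
0.3 [0.53528369 0.13966153 0.06407442] [array([-0.8,  2.6]), array([-0.1,  3. ])]
0.45 [0.54009061 0.14168253 0.07732173] [array([ 0.6, -1.1]), array([-3. , -0.2])]
panel [ 0.58097297 -0.20819667 -0.22808312  0.00908201] -13.068200360552783 [[-1.6, 0.6], [-0.8, 1.0], [-0.4, 0.9], [-3.5, -0.9], [-1.3, 0.0]]
```

Request:
apply_moves(deltas=[30, -480, -293, 50, 51.5, 30, -480, -293, 50, 51.5, 30, -480, -293, 50, 51.5, 30, -480, -293, 50, 51.5, 30, -480, -293, 50, 51.5, 30, -480, -293, 50, 51.5, 30, -480, -293, 50, 51.5, 30, -480, -293, 50, 51.5, 30, -480, -293, 50, 51.5, 30, -480, -293, 50, 51.5, 30, -480, -293, 50, 51.5, 30, -480, -293, 50, 51.5])

```text
clock: 2.2
position: [0.4959, 0.1866, 0.2041]
ee_rot: [0.0, 0.554, 0.833, 0.0]
contact_force: [0.0, 0.9, 0.4]
width: 0.0301
gripper_force: 0.0
```

Request:
apply_moves(deltas=[30, -78, -50, 9, 0, 30, -78, -50, 9, 0, 30, -78, -50, 9, 0, 30, -78, -50, 9, 0])

```text
clock: 2.53
position: [0.4781, 0.0945, 0.1947]
ee_rot: [-0.0, 0.556, 0.831, -0.001]
contact_force: [0.6, 0.4, -0.7]
width: 0.0301
gripper_force: 0.0
```

```bash
cat >> h.py <<'E'
def togo(target):
    s=get_state();Rm=rot(s["ee_rot"]);print("tool delta mm",(Rm.T@(np.array(target)-s["position"])*1000).round(1),"yaw y-axis deg",np.degrees(np.arctan2(Rm[1,1],Rm[0,1])).round(2),"tilt",Rm[:,2].round(3))
E
python3 - <<'E'
from h import *
w=get_image("wrist");a=get_image("scene")
for q in ["brace_bar","brace_hinge"]: print(q,[(n,np.round(d["point"],1),round(d["score"],2)) for n,im in (("w",w),("a",a)) for d in place_of(q,im)[:2]])
S=T(.619,.175,.398)
pol=[]
for th,c in ((.4,(0,255,0)),(.25,(255,0,255))):
    pol.append((S([[0,-.045,.036],[-.095*np.cos(th),-.045,.036+.095*np.sin(th)],[-.095*np.cos(th),.045,.036+.095*np.sin(th)],[0,.045,.036]]),c))
cv2.imwrite("pics/d.png",np.hstack([crop(w,pol,(280,210),400/560),crop(a,pol,(382,250),3)]))
togo([.539,.141,.13])
E
```

```text
brace_bar [('w', array([383.3, 184. ]), 0.76), ('a', array([387.1, 226.9]), 0.56)]
brace_hinge [('w', array([472.3, 174.6]), 0.97), ('a', array([381.3, 272.5]), 0.88), ('a', array([189.8, 250.9]), 0.64)]
tool delta mm [15.9 71.6 65.4] yaw y-axis deg 22.87 tilt [ 0.001  0.001 -1.   ]
```

View pics/d.png

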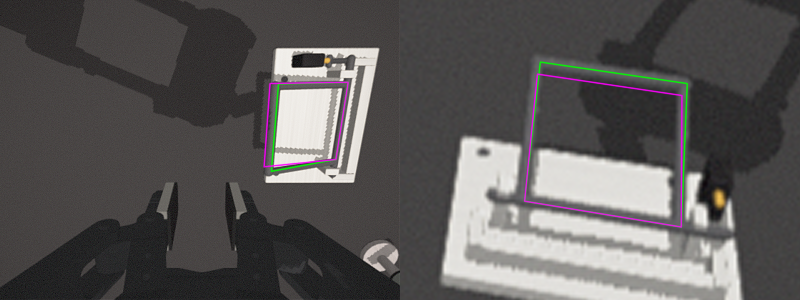

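Request:
apply_moves(deltas=[30, 16, 71, 30, 0, 30, 16, 71, 30, 0, 30, 16, 71, 50, 0, 30, 16, 71, 85, 0, 30, 16, 71, 120, 0, 30, 16, 71, 120, 0, 16, 16, 71, 120, 0, 16, 16, 71, 120, 0, 16, 16, 71, 120, 0])

```text
clock: 3.58
position: [0.54, 0.14, 0.0774]
ee_rot: [0.002, 0.553, 0.833, 0.002]
contact_force: [0.1, -0.8, 0.2]
width: 0.0162
gripper_force: 0.0
```

```bash
python3 - <<'E'
from h import *
c,s=np.cos(.398),np.sin(.398);h=np.array([.619,.175,.036])
for th in (.4,.6,.8,.95,1.1,1.2,1.28,1.33):
    print(th,end=" ");togo(h+[-.095*np.cos(th)*c,-.095*np.cos(th)*s,.095*np.sin(th)])
print({k:get_state()[k] for k in("clock","contact_force","qpos")})
E
```

```text
0.4 tool delta mm [ 1.7 -1.1  4.4] yaw y-axis deg 22.79 tilt [ 0.005  0.001 -1.   ]
0.6 tool delta mm [  1.7   8.1 -12.2] yaw y-axis deg 22.79 tilt [ 0.005  0.001 -1.   ]
0.8 tool delta mm [  1.6  20.4 -26.7] yaw y-axis deg 22.79 tilt [ 0.005  0.001 -1.   ]
0.95 tool delta mm [  1.6  31.3 -35.8] yaw y-axis deg 22.79 tilt [ 0.005  0.001 -1.   ]
1.1 tool delta mm [  1.6  43.5 -43.1] yaw y-axis deg 22.79 tilt [ 0.005  0.001 -1.   ]
1.2 tool delta mm [  1.6  52.2 -46.9] yaw y-axis deg 22.79 tilt [ 0.005  0.001 -1.   ]
1.28 tool delta mm [  1.6  59.4 -49.4] yaw y-axis deg 22.79 tilt [ 0.005  0.001 -1.   ]
1.33 tool delta mm [  1.6  64.  -50.6] yaw y-axis deg 22.79 tilt [ 0.005  0.001 -1.   ]
{'clock': 3.5833, 'contact_force': array([ 0.08020025, -0.81868552,  0.24190683]), 'qpos': array([ 1.28797850e-01,  3.96516560e-01,  1.79087584e+00,  1.46500548e-04,
        9.49464328e-01, -2.69084687e-01])}
```

Request:
apply_moves(deltas=[16, 2, 8, -10, 0, 16, 2, 20, -23, 0, 16, 2, 31, -32, 0, 16, 2, 40, -38, 0, 16, 2, 47, -41, 0, 16, 2, 54, -44, 0, 16, 2, 60, -46, 0, 16, 2, 63, -46, 0, 16, 2, 63, -46, 0])

```text
clock: 4.33
position: [0.5975, 0.166, 0.1231]
ee_rot: [0.002, 0.554, 0.833, 0.002]
contact_force: [0.2, 0.2, 0.7]
width: 0.0159
gripper_force: 0.0
```

```bash
python3 - <<'E'
from h import *
a=get_image("scene");w=get_image("wrist")
S=T(.619,.175,.398);th=1.31
pol=[(S([[0,-.045,.036],[-.095*np.cos(th),-.045,.036+.095*np.sin(th)],[-.095*np.cos(th),.045,.036+.095*np.sin(th)],[0,.045,.036]]),(0,255,0))]
cv2.imwrite("pics/e.png",np.hstack([crop(w,pol,(280,210),400/560),crop(a,pol,(382,250),3)]))
E
```

```text
(no output)
```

View pics/e.png

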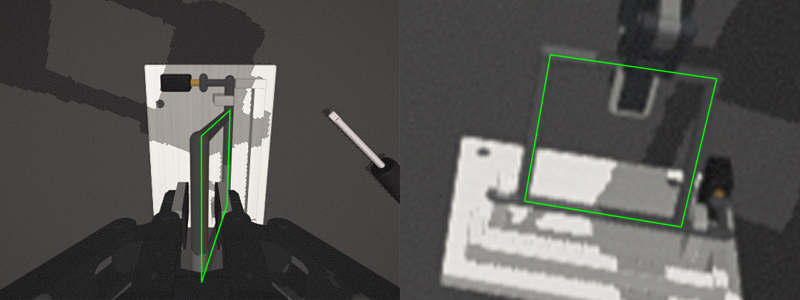

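Request:
apply_moves(deltas=[16, 0, 2, 0, 0, 16, 0, 3, 0, 0, 16, 0, 3, 0, 0])

```text
clock: 4.68
position: [0.5983, 0.1667, 0.1208]
ee_rot: [-0.0, 0.554, 0.833, -0.0]
contact_force: [0.7, -0.0, -0.5]
width: 0.0156
gripper_force: 0.0
```

Request:
apply_moves(deltas=[30, 0, -1, -40, 0, 30, 0, -1, -80, 0, 30, 0, -1, -120, 0, 45, -396, -186, -180, 34, 45, -396, -186, -180, 34, 45, -396, -186, -180, 34, 45, -396, -186, -180, 34, 45, -396, -186, -180, 34, 45, -396, -186, -180, 34, 45, -396, -186, -180, 34, 45, -396, -186, -180, 34, 45, -396, -186, -180, 34])

```text
clock: 5.68
position: [0.582, -0.2068, 0.2922]
ee_rot: [-0.0, 0.773, 0.634, 0.0]
contact_force: [0.9, 0.1, -0.0]
width: 0.0452
gripper_force: 0.0
```

```bash
python3 - <<'E'
from h import *
togo([.58,-.27,.30])
a=get_image("scene");w=get_image("wrist")
S=T(.619,.175,.398);th=1.31;G=(0,255,0)
pol=[(S([[0,-.045,.036],[-.095*np.cos(th),-.045,.036+.095*np.sin(th)],[-.095*np.cos(th),.045,.036+.095*np.sin(th)],[0,.045,.036]]),G)]
P=T(.581,-.208,-.21);pp=[(P(box(-.004,.004,-.055,.055,.178)),G)]
cv2.imwrite("pics/f.png",np.hstack([crop(w,pp,(280,210),400/560),crop(a,pol,(382,250),3)]))
E
```

```text
tool delta mm [-62.3  10.4  -7.8] yaw y-axis deg -11.25 tilt [ 0.  0. -1.]
```

View pics/f.png

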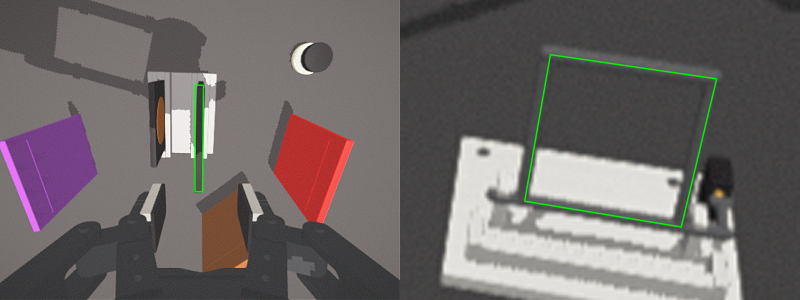

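```bash
python3 - <<'E'
from h import *
w=get_image("wrist");G=(0,255,0)
P=T(.581,-.208,-.21);pp=[(P(box(-.004,.004,-.055,.055,.178)),G)]
o=np.hstack([crop(w,[],(280,200),3.5,400,600),crop(w,pp,(280,200),3.5,400,600)])
cv2.imwrite("pics/g.png",o)
print([(i,proj(w,p).round(1)) for i,p in enumerate(pp[0][0])])
E
```

```text
[(0, array([273.5, 274.1])), (1, array([284. , 274.2])), (2, array([285.4, 126.4])), (3, array([273.5, 126.3]))]
```

View pics/g.png

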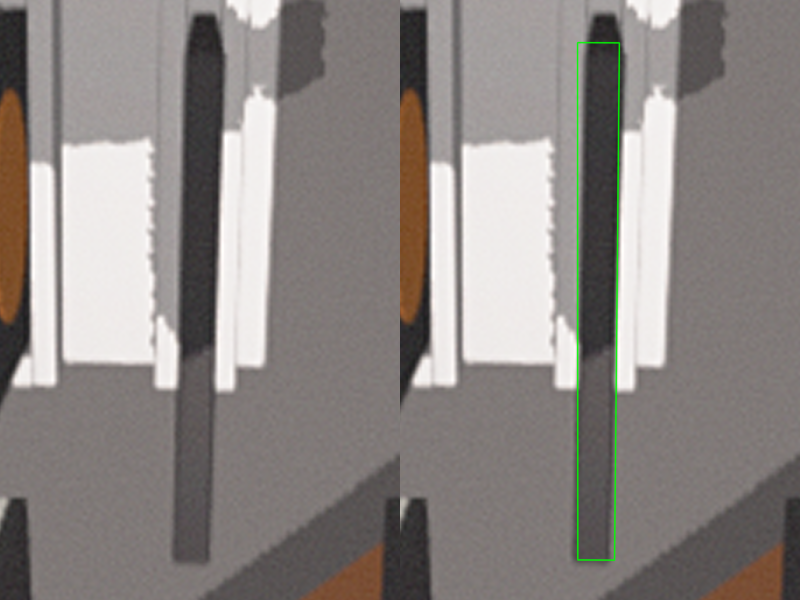

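```bash
python3 -c "
from h import *
togo([.581,-.208,.165])"
```

```text
tool delta mm [ 1.000e-01 -1.400e+00  1.268e+02] yaw y-axis deg -11.53 tilt [ 0.    -0.001 -1.   ]
```

Request:
apply_moves(deltas=[40, 0, -1.2, 40, 2, 40, 0, -1.2, 80, 2, 40, 0, -1.2, 110, 2, 40, 0, -1.2, 127, 2, 40, 0, -1.2, 127, 2, 20, 0, -1.2, 127, 2, 12, 0, -1.2, 127, 2, 4, 0, -1.2, 127, 2, 0, 0, -1.2, 127, 2, 0, 0, -1.2, 127, 2, 0, 0, -1.2, 127, 2, 0, 0, -1.2, 127, 2], squeeze=80)

```text
clock: 6.83
position: [0.5826, -0.2048, 0.1672]
ee_rot: [0.002, 0.784, 0.621, 0.001]
contact_force: [1.6, 1.0, 6.5]
width: 0.0065
gripper_force: 79.6
```

Request:
apply_moves(deltas=[0, 0, 0, -5, 0, 0, 0, 0, -15, 0, 0, 0, 0, -27, 0, 0, 0, 0, -40, 0, 0, 0, 0, -60, 0, 0, 0, 0, -85, 0, 0, 0, 0, -110, 0, 0, 0, 0, -135, 0, 0, 0, 0, -155, 0, 0, 0, 0, -155, 0])

```text
clock: 7.67
position: [0.5828, -0.2056, 0.3255]
ee_rot: [0.004, 0.784, 0.621, 0.002]
contact_force: [1.0, -1.1, -0.4]
width: 0.0065
gripper_force: 78.6
```

```bash
python3 - <<'E'
from h import *
S=T(.619,.175,.398);t=S([[.017,0,.32]])[0];print(t)
togo(t);st=get_state();print(st["width"],st["contact_force"],st["qpos"])
w=get_image("wrist");a=get_image("scene");save(a,"s2.png")
cv2.imwrite("pics/h.png",np.hstack([crop(w,[],(280,210),400/560),crop(a,[],(260,150),1.5)]))
E
```

```text
[0.63467125 0.18158878 0.32      ]
tool delta mm [388.8 -38.4   4.3] yaw y-axis deg -13.25 tilt [ 0.008 -0.004 -1.   ]
0.006527024810199542 [ 1.00540139 -1.14570855 -0.37576426] [-4.51634056e-01  3.07071662e-01  1.27243503e+00 -1.77881886e-04
  1.55276790e+00 -2.20291828e-01]
```

View pics/h.png

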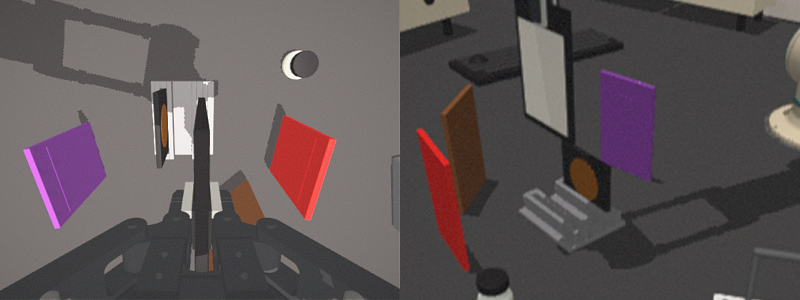

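Request:
apply_moves(deltas=[0, 15, -2, 0, -2, 0, 45, -5, 0, -6, 0, 80, -8, 0, -10, 0, 117, -12, 0, -14, 0, 154, -15, 0, -18, 0, 191, -19, 0, -22, 0, 228, -23, 0, -26, 0, 265, -26, 0, -30, 0, 302, -30, 0, -33, 0, 335, -33, 0, -35, 0, 365, -36, 0, -36, 0, 382, -38, 0, -36])

```text
clock: 8.77
position: [0.6304, 0.1805, 0.3172]
ee_rot: [-0.003, 0.552, 0.834, -0.001]
contact_force: [0.4, -0.3, -0.8]
width: 0.0066
gripper_force: 78.5
```

```bash
python3 - <<'E'
from h import *
S=T(.619,.175,.398);togo(S([[.017,0,.20]])[0])
w=get_image("wrist");a=get_image("scene");b=get_image("top")
for q in ["stand_seat","brace_hinge","brace_bar","panel"]:
    o=[(n,im,d) for n,im in (("w",w),("a",a),("b",b)) for d in place_of(q,im)[:1]]
    print(q,[(n,np.round(d["point"]),round(d["score"],2),atz(im,d["point"],{"stand_seat":.013,"brace_hinge":.036,"brace_bar":.128,"panel":.166}[q]).round(4)) for n,im,d in o])
print(S([[.017,0,.013],[0,0,.036],[-.0246,0,.128]]))
G=(0,255,0);pol=[(S(box(-.075,.045,-.085,.085,.012)),G),(S([[-.0246,-.045,.128],[-.0246,.045,.128]]),(255,0,255)),(S([[.023,-.065,.026],[.023,.065,.026]]),(0,0,255))]
cv2.imwrite("pics/i.png",np.hstack([crop(w,pol,(300,170),1.2),crop(a,pol,(382,220),2)]))
E
```

```text
tool delta mm [ -1.1   4.8 117.2] yaw y-axis deg 23.05 tilt [-0.005  0.002 -1.   ]
stand_seat [('w', array([285., 172.]), 0.81, array([0.635 , 0.1749, 0.013 ])), ('a', array([377., 285.]), 0.88, array([0.6343, 0.175 , 0.013 ])), ('b', array([152., 198.]), 0.72, array([0.6386, 0.18  , 0.013 ]))]
brace_hinge [('w', array([271., 172.]), 0.59, array([0.6188, 0.1726, 0.036 ])), ('a', array([381., 274.]), 0.78, array([0.6261, 0.1755, 0.036 ])), ('b', array([151., 203.]), 0.58, array([0.6238, 0.1753, 0.036 ]))]
brace_bar [('w', array([242., 192.]), 0.59, array([0.5966, 0.1616, 0.128 ])), ('a', array([391., 220.]), 0.62, array([0.592 , 0.1607, 0.128 ])), ('b', array([143., 206.]), 0.84, array([0.6008, 0.1624, 0.128 ]))]
panel [('w', array([ 22., 341.]), 0.72, array([ 0.4592, -0.0442,  0.166 ])), ('a', array([275., 162.]), 0.93, array([ 0.6089, -0.0664,  0.166 ])), ('b', array([360., 330.]), 0.95, array([ 0.3895, -0.1957,  0.166 ]))]
[[0.63467125 0.18158878 0.013     ]
 [0.619      0.175      0.036     ]
 [0.59632279 0.16546564 0.128     ]]
```

View pics/i.png

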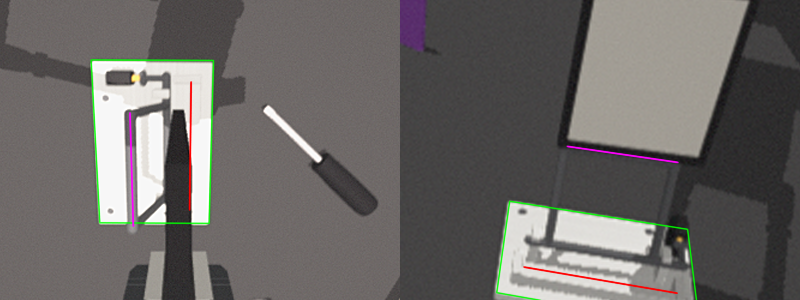

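Request:
apply_moves(deltas=[0, 0, 3.5, 8, 0, 0, 0, 3.5, 25, 0, 0, 0, 3.5, 50, 0, 0, 0, 3.5, 75, 0, 0, 0, 3.5, 95, 0, 0, 0, 3.5, 110, 0, 0, 0, 3.5, 120, 0, 0, 0, 3.5, 125, 0, 0, 0, 3.5, 128, 0, 0, 0, 3.5, 130, 0, 0, 0, 3.5, 130, 0])

```text
clock: 10.43
position: [0.6355, 0.1773, 0.1906]
ee_rot: [0.0, 0.554, 0.833, 0.0]
contact_force: [1.0, -0.2, -2.6]
width: 0.0064
gripper_force: 78.5
```

```bash
python3 - <<'E'
from h import *
w=get_image("wrist");a=get_image("scene")
S=T(.619,.175,.398)
for i in range(4): togo(S([[.016,0,.171]])[0]);get_image("top")
G=(0,255,0);z0=.029
pol=[(S(box(.012,.02,-.055,.055,z0)),G),(S([[.02,-.055,z0],[.02,.055,z0],[.02,.055,z0+.17],[.02,-.055,z0+.17]]),G),(S([[.023,-.065,.026],[.023,.065,.026]]),(0,0,255))]
cv2.imwrite("pics/j.png",np.hstack([crop(w,pol[2:],(300,170),2.2),crop(a,pol,(382,240),2.4)]))
E
```

```text
tool delta mm [ 4.3 -0.3 20. ] yaw y-axis deg 22.75 tilt [ 0.002  0.    -1.   ]
tool delta mm [ 4.3 -0.2 20. ] yaw y-axis deg 22.76 tilt [ 0.002  0.    -1.   ]
tool delta mm [ 4.3 -0.1 20. ] yaw y-axis deg 22.76 tilt [ 0.002  0.    -1.   ]
tool delta mm [ 4.3 -0.1 19.8] yaw y-axis deg 22.76 tilt [ 0.001  0.    -1.   ]
```

View pics/j.png

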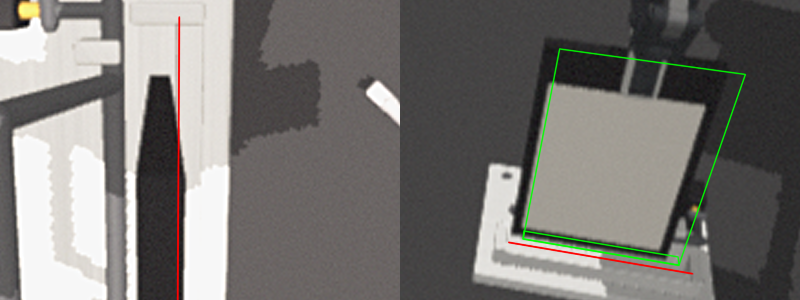

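```bash
python3 - <<'E'
from h import *
w=get_image("wrist");S=T(.619,.175,.398)
for x in (.012,.016,.020):
  for z in (.032,.20):
    print(x,z,((proj(w,S([[x,.049,z]])[0])-(300,170))*2.2+(200,150)).round(1))
b=get_image("top")
E
```

```text
0.012 0.032 [149.1  62.7]
0.012 0.2 [135.3 146. ]
0.016 0.032 [160.2  62.7]
0.016 0.2 [161.5 145.9]
0.02 0.032 [171.2  62.7]
0.02 0.2 [187.7 145.9]
```

Request:
apply_moves(deltas=[0, 4, 0, 0, 0, 0, 8, 0, 4, 0, 0, 8, 0, 10, 0, 0, 8, 0, 14, 0, 0, 8, 0, 16, 0, 0, 8, 0, 16, 0])

```text
clock: 11.33
position: [0.6314, 0.1844, 0.1729]
ee_rot: [-0.001, 0.554, 0.833, -0.001]
contact_force: [0.1, -0.6, -2.1]
width: 0.0067
gripper_force: 78.5
```

Request:
apply_moves(deltas=[0, 0, 0, 1, 0, 0, 0, 0, 2, 0, 0, 0, 0, 2, 0])

```text
clock: 11.58
position: [0.632, 0.1845, 0.1719]
ee_rot: [-0.0, 0.554, 0.833, 0.0]
contact_force: [0.3, -0.2, -1.5]
width: 0.0063
gripper_force: 78.5
```

Request:
apply_moves(deltas=[0, 0, 0, 1, 0, 0, 0, 0, 1, 0, 0, 0, 0, 1, 0])

```text
clock: 11.83
position: [0.6321, 0.1846, 0.1712]
ee_rot: [0.0, 0.554, 0.833, 0.0]
contact_force: [0.1, 0.3, -1.5]
width: 0.0069
gripper_force: 78.7
```

Request:
apply_moves(deltas=[0, 0, 0, 1, 0, 0, 0, 0, 1, 0, 0, 0, 0, 1, 0])

```text
clock: 12.08
position: [0.6323, 0.1848, 0.1712]
ee_rot: [0.001, 0.554, 0.833, 0.001]
contact_force: [-1.1, 0.9, 4.7]
width: 0.0064
gripper_force: 79.4
```

Request:
apply_moves(deltas=[8, 0, 0, -1, 0, 10, 0, 0, -1, 0, 12, 0, 0, -1, 0, 14, 0, -2, -1, 0, 16, 0, -4, -1, 0, 18, 0, -6, -1, 0, 20, 0, -8, -1, 0, 22, 0, -10, -1, 0, 24, 0, -12, -1, 0, 26, 0, -14, -1, 0, 26, 0, -16, -1, 0, 26, 0, -16, -1, 0], squeeze=20)

```text
clock: 13.08
position: [0.6167, 0.1782, 0.1711]
ee_rot: [-0.0, 0.554, 0.833, -0.0]
contact_force: [-0.4, -0.6, 0.0]
width: 0.026
gripper_force: 0.0
```

```bash
cat > chk.py <<'E'
from h import *
# panel white-face centre in scene vs. model at lean 0..16deg, seat x .016
a=get_image("scene");S=T(.619,.175,.398);f=a["frame"].astype(int)
m=((f.min(2)>110)).astype(np.uint8);n,l,s,c=cv2.connectedComponentsWithStats(m)
for i in range(1,n):
    if s[i,4]>700 and 300<c[i][0]<460 and c[i][1]<300: print("blob",s[i],c[i].round(1))
q=cv2.boundingRect
for t in (0,4,8,12,16):
    r=np.radians(t);P=[proj(a,S([[.016+.004*np.cos(r)-u*np.sin(r),y,.013+u*np.cos(r)+.004*np.sin(r)]])[0]) for u in (0,.17) for y in (-.055,.055)]
    print(t,np.round(P).tolist())
print(get_state()["position"],get_state()["width"])
save(a,"k.png")
E
python3 chk.py
```

```text
blob [  181     0   234    97 10158] [313.4  26.6]
blob [ 329  208  101  105 6589] [382.6 265.6]
0 [[349.0, 283.0], [412.0, 294.0], [363.0, 206.0], [439.0, 217.0]]
4 [[349.0, 283.0], [413.0, 294.0], [364.0, 202.0], [438.0, 212.0]]
8 [[349.0, 283.0], [413.0, 294.0], [364.0, 198.0], [437.0, 208.0]]
12 [[349.0, 283.0], [413.0, 294.0], [364.0, 195.0], [436.0, 205.0]]
16 [[349.0, 283.0], [413.0, 294.0], [364.0, 192.0], [435.0, 202.0]]
[0.6169487  0.17828916 0.17109563] 0.025864488060767552
```

Request:
apply_moves(deltas=[26, 0, -3, 0, 0, 26, 0, -6, 0, 0, 26, 0, -9, 0, 0, 26, 0, -12, 0, 0, 26, 0, -15, 0, 0, 26, 0, -18, 0, 0, 26, 0, -21, 0, 0, 26, 0, -24, 0, 0, 26, 0, -26, 0, 0, 26, 0, -26, 0, 0])

```text
clock: 13.97
position: [0.5928, 0.1682, 0.1711]
ee_rot: [-0.0, 0.554, 0.833, -0.0]
contact_force: [0.7, 1.1, 0.1]
width: 0.026
gripper_force: 0.0
```

```bash
python3 chk.py; python3 - <<'E'
from h import *
a=get_image("scene");f=a["frame"].astype(int).min(2)
w=get_image("wrist")
for q in("panel","brace_bar"): print(q,[(n,np.round(d["point"],1),round(d["score"],2)) for n,im in(("a",a),("w",w)) for d in place_of(q,im)[:4]])
for c in (375,395,415): print(c,f[180:300:3,c].tolist())
E
```

```text
blob [  181     0   231    96 10089] [312.8  26.4]
blob [ 329  198  102  115 6876] [382.9 263. ]
0 [[349.0, 283.0], [412.0, 294.0], [363.0, 206.0], [439.0, 217.0]]
4 [[349.0, 283.0], [413.0, 294.0], [364.0, 202.0], [438.0, 212.0]]
8 [[349.0, 283.0], [413.0, 294.0], [364.0, 198.0], [437.0, 208.0]]
12 [[349.0, 283.0], [413.0, 294.0], [364.0, 195.0], [436.0, 205.0]]
16 [[349.0, 283.0], [413.0, 294.0], [364.0, 192.0], [435.0, 202.0]]
[0.59309979 0.16828925 0.17113921] 0.02617811314515627
panel [('a', array([165. , 217.8]), 0.95), ('a', array([276.6, 159.7]), 0.9), ('a', array([173.5, 183.7]), 0.77), ('a', array([379.6, 291.3]), 0.75), ('w', array([331.2, 202.3]), 0.63)]
brace_bar []
375 [70, 68, 67, 64, 55, 33, 34, 32, 36, 32, 40, 180, 179, 180, 175, 179, 177, 176, 177, 176, 179, 176, 178, 177, 177, 177, 176, 177, 174, 178, 177, 176, 178, 176, 141, 220, 201, 140, 203, 219]
395 [67, 64, 68, 77, 44, 35, 18, 41, 83, 120, 124, 126, 145, 152, 155, 154, 155, 155, 156, 155, 155, 156, 156, 154, 156, 158, 154, 156, 155, 151, 153, 154, 156, 155, 154, 140, 135, 155, 143, 149]
415 [101, 65, 62, 38, 37, 35, 37, 34, 31, 30, 28, 30, 43, 154, 155, 155, 154, 153, 154, 156, 156, 155, 157, 157, 156, 156, 154, 143, 80, 49, 30, 27, 32, 58, 126, 140, 140, 196, 223, 143]
```

Request:
apply_moves(deltas=[30, 0, 0, 0, 0, 34, 0, 0, 0, 0, 34, 0, 0, -3, 0, 34, 0, 0, -8, 0, 34, 0, 0, -14, 0, 34, 0, 0, -22, 0, 34, 0, 0, -32, 0, 34, 0, 0, -45, 0, 34, 0, 0, -75, 0, 34, 0, 0, -110, 0, 34, 0, 0, -140, 0, 34, 0, 0, -140, 0])

```text
clock: 15.32
position: [0.5962, 0.1689, 0.3197]
ee_rot: [0.005, 0.554, 0.833, 0.005]
contact_force: [0.9, -0.2, 0.8]
width: 0.0342
gripper_force: 0.0
```

```bash
python3 - <<'E'
from h import *
a=get_image("scene");w=get_image("wrist");S=T(.619,.175,.398)
f=a["frame"].astype(int).min(2)
for c in (375,395,415): print(c,f[180:216:2,c].tolist())
def pan(t,x0,y0):
    r=np.radians(t);return lambda u,y,x:S([[x0+x*np.cos(r)-u*np.sin(r),y0+y,.013+u*np.cos(r)+x*np.sin(r)]])[0]
# compare panel dark/white silhouette IoU in scene and wrist: white face via edges
for n,im in(("a",a),("w",w)):
    for t in (0,12,14,16,18,20):
        p=pan(t,.0155,0);print(n,t,[proj(im,p(u,y,x)).round(0).tolist() for u,y,x in((.17,-.055,.004),(.17,.055,.004),(.17,-.055,-.004),(.17,.055,-.004),(0,.055,.004))])
g=w["frame"].astype(int).min(2)
for r in (120,150,180,210): print(r,g[r,180:340:3].tolist())
st=get_state();print(st["clock"],st["position"],st["contact_force"])
E
```

```text
375 [67, 65, 65, 65, 68, 65, 57, 35, 34, 34, 35, 35, 29, 31, 29, 33, 151, 178]
395 [65, 67, 66, 66, 66, 69, 65, 69, 44, 34, 31, 31, 21, 30, 34, 33, 28, 112]
415 [65, 67, 65, 64, 66, 68, 67, 68, 66, 45, 29, 37, 28, 31, 24, 29, 29, 32]
a 0 [[363.0, 206.0], [439.0, 217.0], [364.0, 203.0], [439.0, 214.0], [412.0, 294.0]]
a 12 [[364.0, 195.0], [436.0, 204.0], [364.0, 193.0], [435.0, 202.0], [413.0, 293.0]]
a 14 [[364.0, 193.0], [436.0, 203.0], [364.0, 191.0], [435.0, 201.0], [413.0, 293.0]]
a 16 [[364.0, 192.0], [435.0, 201.0], [364.0, 190.0], [434.0, 200.0], [413.0, 293.0]]
a 18 [[364.0, 191.0], [434.0, 200.0], [364.0, 189.0], [433.0, 199.0], [413.0, 293.0]]
a 20 [[364.0, 190.0], [434.0, 199.0], [364.0, 189.0], [433.0, 198.0], [413.0, 293.0]]
w 0 [[334.0, 271.0], [341.0, 135.0], [324.0, 271.0], [330.0, 135.0], [316.0, 122.0]]
w 12 [[291.0, 270.0], [292.0, 135.0], [281.0, 269.0], [281.0, 134.0], [316.0, 122.0]]
w 14 [[284.0, 269.0], [284.0, 134.0], [275.0, 268.0], [274.0, 134.0], [316.0, 122.0]]
w 16 [[277.0, 268.0], [276.0, 134.0], [268.0, 267.0], [266.0, 134.0], [316.0, 122.0]]
w 18 [[2
[... 621 characters left out ...]
4, 172, 171, 175, 178, 169, 202, 208, 255, 230, 247, 247, 247, 247, 250, 99, 103]
180 [107, 107, 109, 109, 103, 106, 101, 106, 101, 105, 105, 103, 103, 105, 105, 107, 105, 104, 107, 92, 251, 247, 247, 247, 247, 247, 247, 247, 247, 248, 97, 45, 43, 47, 39, 43, 173, 171, 207, 205, 203, 210, 209, 205, 202, 250, 249, 247, 247, 247, 247, 246, 105, 106]
210 [104, 105, 102, 107, 102, 105, 107, 109, 108, 103, 106, 108, 106, 107, 106, 104, 103, 104, 102, 102, 255, 247, 247, 247, 247, 247, 247, 247, 247, 248, 138, 65, 66, 45, 47, 29, 241, 205, 207, 207, 206, 203, 202, 207, 103, 246, 248, 247, 247, 247, 249, 108, 102, 106]
15.4167 [0.59388974 0.16848545 0.31369145] [-0.55230514  0.51602477 -1.1159373 ]
```

```bash
python3 - <<'E'
from h import *
w=get_image("wrist");g=w["frame"].astype(int).min(2)
print(g[110:160:2,278].tolist(),g[240:300:2,278].tolist())
for q in ["panel"]: print([(np.round(d["point"],1),round(d["score"],2),atz(w,d["point"],.013)) for d in place_of(q,w)[:3]])
print(sign_off() if g[120:134,278].min()>0 else "")
E
```

```text
[156, 91, 98, 236, 230, 226, 225, 225, 228, 227, 224, 225, 231, 135, 36, 49, 46, 44, 48, 45, 42, 45, 44, 42, 48] [63, 63, 59, 60, 57, 63, 66, 54, 63, 65, 70, 65, 67, 63, 65, 62, 101, 107, 106, 101, 104, 109, 102, 104, 104, 102, 108, 102, 102, 107]
[(array([315. , 170.4]), 0.95, array([0.63520656, 0.17916633, 0.013     ])), (array([ 42.9, 346.3]), 0.9, array([ 0.37764873, -0.2079051 ,  0.013     ]))]
the job is handed in; nothing more can be done
None
```

The job is handed in. The brace clicked up and stayed there, and the panel leans on it at about 15°, near the middle of the ledge, white face to the front. I judged this from camera measurements; `sign_off()` returned no verdict.

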